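# Roll the press spindle flat-up in its V-blocks and clamp it

## Task

The mould-press spindle lies in the pair of V-blocks, ready to have its milled flat dressed. Push it endways until its hub is fully home against the V-block, roll it in the blocks by its tommy bar until the milled flat faces straight up, and only then swing the clamp strap down until its foot rests flat on the milled flat. Do not lift the spindle out of the V-blocks, leave the other things on the bench where they are, and let go of everything at the end.

Things in the scene. Friction and masses are not known exactly. Their poses are not given: they have to be found in the camera images.
- spindle: Loose steel spindle, about 0.6 kg: a level 26 mm round shaft, 242 mm long, lying in two V-blocks. Only its weight holds it: it can be rolled about its axis and slid along it, and friction keeps it where it is left. Origin: on its axis, mid-length of the milled flat. z: along the shaft to the tommy bar; y: straight out of the flat (flat faces up when y points up).
- spindle_mid (a point): Same point and axes as the spindle's origin. The milled flat is 9 mm from the axis (cut 4 mm deep), 30 mm long (15 mm either side of this point) and 19 mm wide. The shaft is round to either side of it.
- tommy (a point): Where the tommy bar crosses the spindle's axis, 120 mm from spindle_mid; same axes. The 10 mm round bar sticks out of the hub both ways: along +y (in line with the flat) it ends in an 18 mm ball centred 52 mm from the axis; along -y it has a plain end 52 mm from the axis. Hub: 42 mm diameter, from 39 mm inboard to 9 mm outboard of this point; then a 26 mm round stub, plain end face 17 mm outboard.
- seat (a point): Fixed point of the fixture, 85 mm above the bench: where spindle_mid lies when the spindle rests in the Vs fully home (hub's inner face against the end face of the nearer V-block). Axes: y along the V, pointing away from the tommy bar; x towards the clamp's hinge; z up. The spindle starts 10 to 18 mm short of home, on the -y side.
- rig: The fixture, fixed to the bench; its place and yaw vary. Origin on the bench below seat, same axes. A wooden board 200 (x) x 280 (y) x 18 mm, centred at y -15 mm, carries two steel V-blocks, each 72 (x) x 32 (y) mm, tops 91 mm above the bench, centred at y -65 and +55 mm. The flat and clamp lie in the 88 mm gap between them.
- strap_hinge (a point): Hinge axis of the clamp strap (along the fixture's y), 58 mm from seat along the fixture's +x and 26 mm above it; fixture axes. It lies between two posts, 122 mm high over the bench and 46 mm over their outer faces.
- strap_tip (a point): Point on the outer (when closed, upper) face of the steel clamp strap, 110 mm from the hinge axis, 12 mm short of its free end. Strap 22 mm wide, 10 mm thick; the face is 5 mm off the hinge axis. z: out of that face; -x: from hinge to free end. The inner face carries a foot, 58 mm from the hinge, 16 x 18 mm (18 along the shaft), 12 mm high.
- clamp (a joint): Clamp strap angle, rad: 0 when level, its foot flat on the upward-facing milled flat; about 1.57 upright; stop at 1.75. Friction holds it at any angle; 1 to 3 N at the free end moves it. Over the round of the shaft the foot stops it near 0.07. Its own lower stop is at -0.1: only the spindle stops it at 0.
- bush: Bystander: brass bush, 32 mm across, 22 mm high, standing on a corner of the fixture's board, on the side away from the hinge and the tommy bar; origin under its centre.
- chaveta: Bystander: flat oval steel rolling knife 62 x 192 x 4 mm, lying on the bench; origin under its centre.
- jar_a: Bystander: amber jar, 72 mm across, about 70 mm high; origin under its centre.
- jar_b: Bystander: open plastic pot, 80 mm across, 55 mm high; origin under its centre.
- gauge: Bystander: wooden gauge board with four holes, 60 x 160 x 12 mm; origin under its centre.
- driver: Bystander: screwdriver lying on the bench.
- spanner: Bystander: spanner lying on the bench.
Mind the look-alikes: they are no part of the job. There is more than one size of the spindle; the job needs the larger.

How it is judged:
On the way:
1. the spindle is home against the V-block and its flat faces up within 9 degrees while the clamp strap is still raised (distance between spindle_mid and seat below 0.004 m and angle between spindle_mid's own y axis and vertical below 0.16 rad and value of joint clamp above 0.6 rad), for 0.2 s.
At the end, for the whole second after the job is handed in: The spindle lies in the V-blocks within 4 mm of its home place, at rest, its flat facing up within 4.5 degrees, and the clamp strap is down on the flat (joint below 0.035 rad) (distance between spindle_mid and seat below 0.004 m and angle between spindle_mid's own y axis and vertical below 0.08 rad and value of joint clamp below 0.035 rad and linear speed of spindle below 0.02 m/s); the robot touches nothing.
It fails at once if the spindle was lifted out of the V-blocks (its middle more than 15 mm up) (height (world z) of spindle_mid above 0.1 m).
It fails at once if a bystander was moved by more than 30 mm (distance of any of bush, chaveta, jar_a, jar_b, gauge, driver, spanner from where it was at the start of the episode above 0.03 m).
It also fails if it takes over 72 s, if anything falls off the work surface, if the arm or the gripper's body presses on something with over 40 N, if the wrist force passes 120 N, or if a joint passes its speed limit or range.

## Robot

A 7-joint arm with a two-finger parallel gripper is mounted at the origin on the work surface. World frame = base frame: x ahead of the robot, y to its left, z up, the work surface at z = 0. Lengths are in m, angles in rad, forces in N, time in s.
With the tool pointing down it reaches from about 0.425 to 0.825 m from the base axis. Payload 3.6 kg.
Tool frame: the origin (TCP) lies where the fingers leave the gripper's body, on its centre line; the fingertips stand 73 mm ahead of it and the grasp point (between the pads) lies 54 mm ahead of it; z points along the fingers, y is the line along which they close (so a half turn about z gives the same grasp; the last joint's range is limited). The gripper opens to 85 mm and grips with 20 to 120 N. Pads are 22 mm wide; open, the fingers measure 114 mm over their backs; the gripper's body (76 mm by 85 mm) begins 54 mm behind the grasp point. The pads swing forward as they close: fully open they stand 13 mm farther back than shut.
Start: joints at [-1.143, 0.615, -0.013, 1.423, 0.008, 1.103, -0.04], TCP at [0.285, 0.584, 0.304] pointing down, gripper open.
Joint ranges: [-3.12, 3.12], [-0.3, 2.06], [-1.34, 1.32], [0.26, 2.42], [-1.36, 4.5], [0.01, 1.98], [-2.84, 2.84]. Speed limits (rad/s): [2.79, 2.79, 3.14, 3.14, 3.14, 3.14, 3.14].

## Interface

Orientations are given as a unit quaternion [w, x, y, z].
In Python, from station import monitor, capture, sign_off, models gives the robot as it stands.
- The arm moves only by the shell command python3 -m pendant 'ROWS' [OPENING]. ROWS is JSON, a list that holds one entry, the list of rows, each a list of 6 numbers: the shift along the tool's x, y, z scaled (see below), then the turn, a rotation vector about the tool's x, y, z scaled (see below). In form: [[[tx, ty, tz, rx, ry, rz], ...]]. A call has 1 to 20 rows; each row is the pose to reach, as a shift and turn from the pose commanded when the call began, along the tool's axes at that moment, turning the shorter way round; what a row does not reach only later rows make up. The controller multiplies each number of a shift by 30 cm and each number of a turn by 2 pi rad. A row lasts 1/10 s, in which the tool goes at most 50 mm and 8.59 degrees, less where a joint would pass 70% of its speed; a pose out of reach is approached as far as the arm can. A call with a number of a shift or a turn outside -1 to 1 is refused whole. A call with a gripper value outside its range is refused whole. OPENING is the opening, from 0 (shut) to 1 (fully open), set as the call begins (- or left out, the last holds). The fingers move at their own pace and stop on an object; the grip force is fixed at half the most. Time passes only in rows, so rows that repeat a pose let the fingers close. It gives the time, the measured TCP pose, the force, the opening and the grip force at its end, in the units of the state.
- monitor.observe(): the state, without advancing time (a new reading comes with each control period).
- capture(name): name is "side" or "top"; returns a dict with "color" (480x640x3 uint8, red, green, blue), "z_map" (480x640 float32, m along the optical axis (not along the pixel's ray), 0 where there is no reading), "fovy" (degrees; the focal length in pixels is half the picture's height over the tangent of half this angle, whatever the lens; pixels are square), "cx", "cy" (the principal point, pixels), "pose" (4x4, takes a point from camera to world coordinates). Camera axes: x right, y up, looking along -z (the intrinsics and any distortion apply to the point x, -y, -z); pixel columns grow to the right and rows downward; lengths in m; the calibration is good to about 2 mm. A picture is of the moment at which its call begins.
- sign_off(): hands the job in; it is judged then, once.
Trained networks look in a picture, given as the dict that the camera call returned (one of the last four; its "shot" number tells which), for a name from the list of things; names that differ only in an ending like _2 or _b are one class to them, and where a whole thing is asked for, a point or a joint stands for the part that bears it (a point fixed in the world has none). Each returns a list of dicts, best first, with "score" (0 to 1); they miss things now and then, are a little off and sometimes report something else, mostly with a low value. They report only what shows in the picture. A call takes as long as a camera call. They do not tell look-alikes from the thing itself.
- models.look_for(thing, picture): "at" ([column, row] in pixels, amid what is visible of it).
- models.landmark_of(thing, picture): "at" ([column, row] in pixels: a listed point, or the origin of a listed thing).
The state is a dict: "t": time; "joint_positions": joint angles; "dq": joint speeds; "joint_efforts": joint torques, N m; "eef_pos": TCP position; "ee_rot": TCP orientation; "contact_force": force on the tool from outside, world axes, zero at the start; "moment": the same for the moment, N m; "gripper_width": finger opening in m; "finger_force": force on a finger pad.
Only numpy, scipy, OpenCV 4.12 (cv2) and the standard library are available. Lean on these libraries where they do the work, as an engineer would, in place of code of your own. Each camera call takes 0.05 s, during which the arm holds its last target. There are 200 camera calls.

## Working session

There is one attempt and no reset: what is moved stays moved. The work goes in short steps, Python scripts to look and compute and a shell command to move; the robot and the scene stay as the last step left them, time stands still between calls to the robot, and variables do not carry over. Pictures are saved under pics/ and viewed, at most 12 in all, crops included, and the job is handed in when it is done.

```bash
ls; mkdir -p pics
cat > h.py <<'E'
import numpy as np, cv2
from station import monitor, capture, sign_off, models
def K(p):
    f=240/np.tan(np.radians(p["fovy"])/2); return f,p["cx"],p["cy"]
def px2w(p,uv,depth=None):
    f,cx,cy=K(p);u,v=uv
    if depth is None:
        a=p["z_map"][int(round(v))-1:int(round(v))+2,int(round(u))-1:int(round(u))+2];a=a[a>0];depth=np.median(a) if a.size else 0
    return (p["pose"]@np.array([(u-cx)/f*depth,-(v-cy)/f*depth,-depth,1]))[:3]
def atz(p,uv,z):
    a=px2w(p,uv,1.);o=p["pose"][:3,3];return o+(a-o)*(z-o[2])/(a[2]-o[2])
def w2px(p,X):
    f,cx,cy=K(p);c=np.linalg.inv(p["pose"])@np.append(X,1);return np.array([cx+f*c[0]/-c[2],cy-f*c[1]/-c[2]])
def cloud(p):
    f,cx,cy=K(p);v,u=np.mgrid[:480,:640];d=p["z_map"];c=np.stack([(u-cx)/f*d,-(v-cy)/f*d,-d,np.ones_like(d)],-1)
    return (c@p["pose"].T)[...,:3]
def save(p,n,crop=None,s=1):
    im=p["color"][...,::-1]
    if crop: im=im[crop[1]:crop[3],crop[0]:crop[2]]
    cv2.imwrite("pics/"+n,cv2.resize(im,None,fx=s,fy=s,interpolation=cv2.INTER_CUBIC))
E
python3 - <<'E'
from h import *
np.set_printoptions(precision=4,suppress=True)
s=monitor.observe();print(s)
for c in("top","side"):
    p=capture(c);save(p,c+"0.png");print(c,p["fovy"],p["cx"],p["cy"],[k for k in p],p["pose"])
    for t in("spindle","spindle_mid","tommy","seat","rig","strap_hinge","strap_tip","bush","clamp","jar_a","jar_b"):
        for m in("look_for","landmark_of"):
            try:
                for r in getattr(models,m)(t,p)[:3]:print(t,m,np.round(r["at"],1),round(r["score"],2),px2w(p,r["at"]))
            except Exception as e:print(t,m,"ERR",e)
E
```

```text
pics
{'t': 0.0, 'joint_positions': array([-1.1435,  0.6159, -0.0126,  1.4249,  0.0081,  1.1034, -0.0404]), 'dq': array([-0.0005, -0.0013, -0.0014, -0.0004,  0.0005, -0.0008,  0.0007]), 'joint_efforts': array([  0.0001, -46.9217,   0.2592, -17.1028,   0.0099,   0.0098,
         0.    ]), 'eef_pos': array([0.2847, 0.5837, 0.3027]), 'ee_rot': array([-0.0003,  0.2249,  0.9744, -0.0013]), 'contact_force': array([ 0.2659, -0.6119, -0.1024]), 'moment': array([-0.0076,  0.0018, -0.0072]), 'finger_force': 0.0, 'gripper_width': 0.08562052200875216}
top 50.24309466037731 318.5280725259715 242.64987641214367 ['color', 'z_map', 'fovy', 'cx', 'cy', 'pose', 'shot'] [[ 0.0154  0.9977 -0.0662  0.4547]
 [-0.9999  0.0155  0.0012  0.0174]
 [ 0.0022  0.0661  0.9978  1.2965]
 [ 0.      0.      0.      1.    ]]
spindle look_for [405.  362.9] 0.77 [ 0.2454 -0.2021  0.0168]
spindle look_for [315.  256.6] 0.65 [0.5015 0.0238 0.0937]
spindle landmark_of [297.3 256.7] 0.85 [0.5006 0.0654 0.0945]
spindle landmark_of [405.1 350.4] 0.65 [ 0.2761 -0.202   0.018 ]
spindle_mid look_for [407.3 363.1] 0.86 [ 0.2459 -0.
[... 4292 characters left out ...]
ook_for [395.5 218. ] 0.96 [0.7575 0.0783 0.0159]
jar_a look_for [335.3 191.8] 0.84 [0.686  0.2006 0.0498]
jar_a look_for [311.6 274.8] 0.32 [ 0.4763 -0.002   0.0565]
jar_a landmark_of [396.3 228.1] 0.95 [0.7141 0.0288 0.0373]
jar_a landmark_of [301.7 237.8] 0.58 [0.4977 0.0579 0.0964]
jar_a landmark_of [335.1 205.9] 0.55 [0.6837 0.1988 0.0138]
jar_b look_for [395.5 218. ] 0.96 [0.7575 0.0783 0.0159]
jar_b look_for [335.3 191.8] 0.84 [0.686  0.2006 0.0498]
jar_b look_for [311.6 274.8] 0.32 [ 0.4763 -0.002   0.0565]
jar_b landmark_of [396.3 228.1] 0.95 [0.7141 0.0288 0.0373]
jar_b landmark_of [301.7 237.8] 0.58 [0.4977 0.0579 0.0964]
jar_b landmark_of [335.1 205.9] 0.55 [0.6837 0.1988 0.0138]
```

Run:
```python
from h import *
p=capture("top");save(p,"t1.png",(220,150,420,300),4)
p=capture("side");save(p,"s1.png",(220,130,420,330),3)
```

```text
(no output)
```

View pics/t1.png

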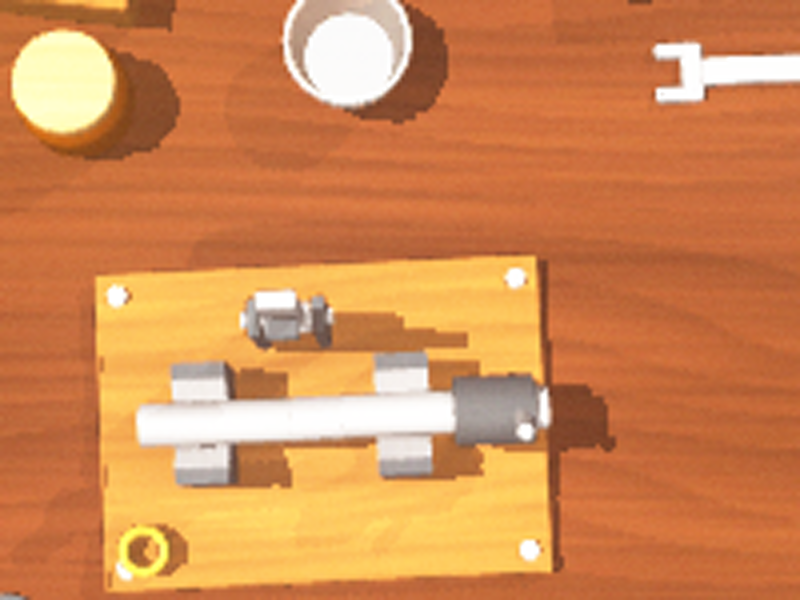

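View pics/s1.png

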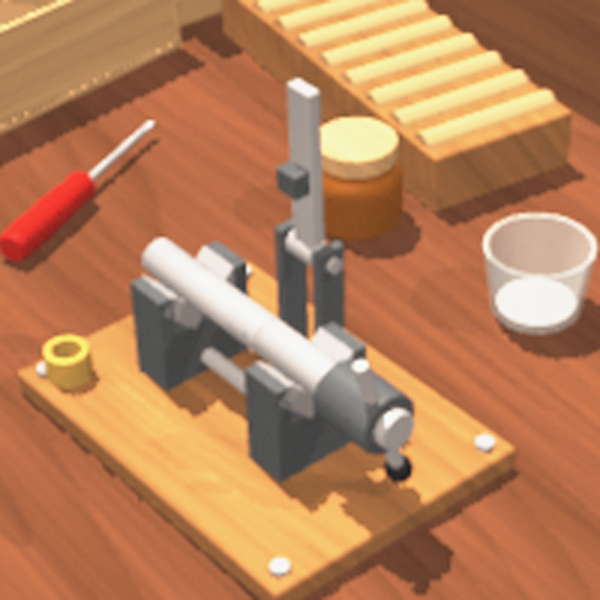

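View pics/side0.png

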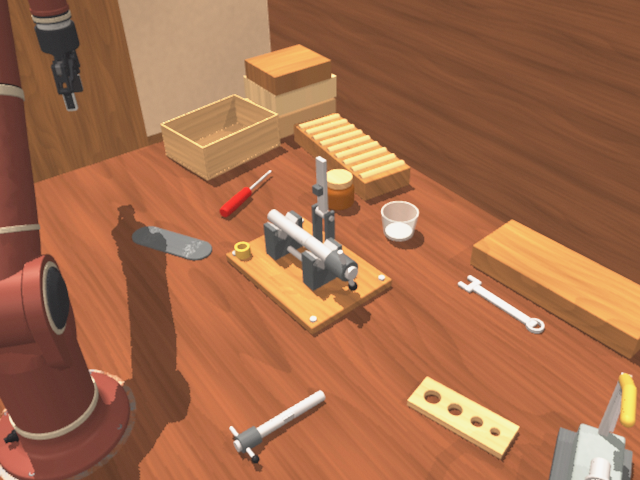

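The spindle lies in the V-blocks. In the top crop, the plain bar end shows at (525,432), so it points up and a little towards the robot. The side crop shows the ball hanging down at (398,467). The loose spindle at lower left in the full side view is the smaller look-alike. The strap is upright. Next I fit the geometry.

```bash
cat > geo.py <<'E'
from h import *
np.set_printoptions(precision=4,suppress=True)
def geo(verbose=True):
    out=[]
    for c in("top","side"):
        p=capture(c);C=cloud(p).reshape(-1,3)[(p["z_map"]>0).ravel()];col=p["color"].reshape(-1,3)[(p["z_map"]>0).ravel()]
        R=(C[:,0]>.38)&(C[:,0]<.62)&(C[:,1]>-.12)&(C[:,1]<.22);out.append((p,C[R],col[R]))
    return out
E
python3 - <<'E'
from geo import *
from scipy.optimize import least_squares
o=geo()
for n,(p,C,col) in zip(("top","side"),o):
    b=C[(abs(C[:,2]-.018)<.004)]
    r=cv2.minAreaRect((b[:,:2]*1000).astype(np.float32));print(n,"board z",np.median(b[:,2]),"rect",r)
    # shaft cylinder fit: radius 13
    s=C[(abs(C[:,0]-.502)<.02)&(C[:,2]>.088)&(C[:,2]<.104)&(C[:,1]>-.005)&(C[:,1]<.16)]
    def f(q): # x=a+b*y, z=c
        d=(s[:,0]-q[0]-q[1]*(s[:,1]-.07))/np.hypot(1,q[1]);return np.hypot(d,s[:,2]-q[2])-.013
    q=least_squares(f,[.5,0,.085],loss="soft_l1",f_scale=.001);print("shaft x@y.07, slope, z",q.x,len(s),np.std(f(q.x)), "y range",s[:,1].min(),s[:,1].max())
    ax=q.x
    h=C[(abs(C[:,0]-.505)<.06)&(C[:,1]<-.0)&(C[:,1]>-.11)]
    hub=h[(h[:,2]>.1)&(h[:,2]<.112)];print("hub y",np.percentile(hub[:,1],[1,50,99]))
    pe=h[(h[:,2]>.115)];print("plain end",len(pe),pe.mean(0) if len(pe) else "",pe[:,2].max() if len(pe) else "")
    vb=C[(abs(C[:,2]-.091)<.003)&(abs(C[:,0]-.502)>.02)&(abs(C[:,0]-.502)<.045)];
    for lo,hi in((-.05,.06),(.06,.2)):
        v=vb[(vb[:,1]>lo)&(vb[:,1]<hi)];print("V",len(v),np.median(v,0),np.percentile(v[:,:2],[2,98],axis=0).ravel())
    for m,t in(("landmark_of","strap_tip"),("landmark_of","strap_hinge")):
        for r in getattr(models,m)(t,p)[:1]:print(t,r["at"],r["score"],atz(p,r["at"],.111 if "hinge" in t else .22))
E
```

```text
top board z 0.017841107074054507 rect ((507.66143798828125, 61.31226348876953), (199.89938354492188, 279.7882995605469), 3.6211843490600586)
shaft x@y.07, slope, z [ 0.5064 -0.0437  0.0847] 748 0.003145262985429011 y range -0.004688845720253611 0.15985172531759606
hub y [-0.065  -0.039  -0.0075]
plain end 25 [ 0.5031 -0.0576  0.1296] 0.13738481469182462
V 121 [0.5323 0.0103 0.0912] [ 0.4748 -0.0455  0.5459  0.0282]
V 125 [0.5222 0.1305 0.0904] [0.4683 0.1151 0.5393 0.1468]
strap_tip [200.8, 322.2] 0.75 [0.356  0.2591 0.22  ]
strap_hinge [292.1, 229.4] 0.7 [0.5632 0.0779 0.111 ]
side board z 0.019586088497470566 rect ((507.7344055175781, 63.80181121826172), (204.22645568847656, 285.412109375), 3.393954277038574)
shaft x@y.07, slope, z [ 0.5069 -0.0547  0.0866] 815 0.003181858759783573 y range -0.00499152324732044 0.15983086625089205
hub y [-0.0716 -0.0454 -0.0137]
plain end 62 [ 0.501  -0.058   0.1283] 0.1388948972973143
V 161 [0.5331 0.0132 0.0916] [ 0.4735 -0.0034  0.5461  0.0296]
V 174 [0.5236 0.1318 0.0918] [0.4665 0.1138 0.5395 0.1499]
strap_tip [320.3, 164.4] 0.89 [0.5637 0.0838 0.22  ]
strap_hinge [322.4, 212.7] 0.59 [0.5652 0.0831 0.111 ]
```

```bash
cat >> h.py <<'E'
from scipy.spatial.transform import Rotation as Rn
YAW=np.radians(3.5);SEAT=np.array([.5068,.0772,.085])
FX=np.array([np.cos(YAW),np.sin(YAW),0]);FY=np.array([-np.sin(YAW),np.cos(YAW),0])
def fx(a,b,c): return SEAT+a*FX+b*FY+np.array([0,0,c])   # fixture -> world
def tofx(X): d=np.asarray(X)-SEAT; return np.array([d@FX,d@FY,d[2]])
def rel(T,yawdeg=None,P=None):
    s=monitor.observe();w,x,y,z=s["ee_rot"];R=Rn.from_quat([x,y,z,w]).as_matrix()
    t=R.T@(np.asarray(T)-s["eef_pos"])/.3
    r=np.zeros(3)
    if yawdeg is not None:
        h=np.radians(yawdeg);Y=np.array([np.cos(h),np.sin(h),0]);Z=np.array([0,0,-1.]);G=np.stack([np.cross(Y,Z),Y,Z],1)
        r=Rn.from_matrix(R.T@G).as_rotvec()/2/np.pi
    return np.round(np.r_[t,r],4)
E
python3 - <<'E'
from h import *
print(rel([.44,.22,.38],3.5));print(rel(fx(0,-.185,.20),3.5));print(fx(0,-.185,.2))
E
```

```text
[-0.9967 -0.8646 -0.2536 -0.     -0.      0.1681]
[-1.7092 -1.7316  0.063  -0.     -0.      0.1681]
[ 0.51809398 -0.10745494  0.285     ]
```

```bash
R='[-0.997,-0.865,-0.254,0,0,0.1681]'; python3 -m pendant '[[[-0.997,-0.865,-0.254,0,0,0.1681],[-0.997,-0.865,-0.254,0,0,0.1681],[-0.997,-0.865,-0.254,0,0,0.1681],[-0.997,-0.865,-0.254,0,0,0.1681],[-0.997,-0.865,-0.254,0,0,0.1681],[-0.997,-0.865,-0.254,0,0,0.1681],[-0.997,-0.865,-0.254,0,0,0.1681],[-0.997,-0.865,-0.254,0,0,0.1681],[-0.997,-0.865,-0.254,0,0,0.1681],[-0.997,-0.865,-0.254,0,0,0.1681]]]' 0
python3 -c "
from h import *
print(rel(fx(0,-.185,.29),3.5),rel(fx(0,-.185,.068),3.5))"
```

```text
t: 3.6
eef_pos: [0.4407, 0.2184, 0.3807]
ee_rot: [0.0, 0.687, 0.727, 0.001]
contact_force: [-0.9, 1.3, -0.1]
gripper_width: 0.0
finger_force: 0.0
[-1.0991e+00  1.9590e-01  1.8500e-02  2.0000e-04 -1.0000e-04 -7.0000e-04] [-1.0997e+00  1.9500e-01  7.5850e-01  2.0000e-04 -1.0000e-04 -7.0000e-04]
```

```bash
python3 -m pendant '[[[-0.995,0.196,0.018,0,0,0],[-0.995,0.196,0.018,0,0,0],[-0.995,0.196,0.018,0,0,0],[-0.995,0.196,0.018,0,0,0],[-0.995,0.196,0.018,0,0,0],[-0.995,0.196,0.018,0,0,0],[-0.995,0.196,0.018,0,0,0]]]' 0
python3 -c "
from h import *
print(rel(fx(0,-.185,.29),3.5),rel(fx(0,-.185,.068),3.5))"
```

```text
t: 4.3
eef_pos: [0.5173, -0.0805, 0.3745]
ee_rot: [0.002, 0.689, 0.725, -0.002]
contact_force: [-0.3, 0.3, -0.5]
gripper_width: -0.0001
finger_force: 0.0
[-0.0898 -0.0019 -0.0014 -0.      0.0008 -0.0015] [-0.0862 -0.0019  0.7386 -0.      0.0008 -0.0015]
```

```bash
python3 -m pendant '[[[-0.09,0,0,0,0,0],[-0.088,-0.002,0.15,0,0,0],[-0.088,-0.002,0.3,0,0,0],[-0.087,-0.002,0.45,0,0,0],[-0.087,-0.002,0.6,0,0,0],[-0.087,-0.002,0.7386,0,0,0],[-0.087,-0.002,0.7386,0,0,0],[-0.087,-0.002,0.7386,0,0,0]]]' 0
python3 - <<'E'
from h import *
print(tofx(monitor.observe()["eef_pos"]),rel(fx(0,-.150,.068)))
p=capture("side");save(p,"s2.png",(270,170,420,320),4)
E
```

```text
t: 5.1
eef_pos: [0.5184, -0.099, 0.1531]
ee_rot: [-0.001, 0.684, 0.729, 0.0]
contact_force: [0.3, -0.2, 0.5]
gripper_width: 0.0001
finger_force: 0.0
[ 0.00077469 -0.17661215  0.0680714 ] [ 0.0887 -0.0024  0.0003  0.      0.      0.    ]
```

View pics/s2.png

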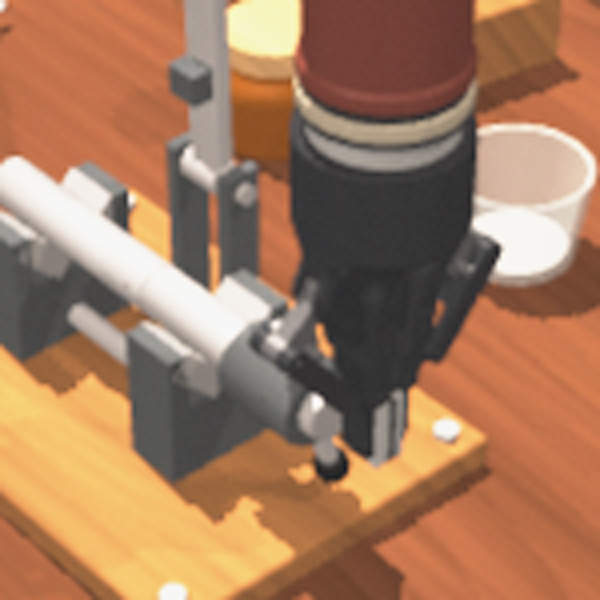

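The closed fingertips stand off the stub's end face, near crop (385,450) with the stub at (320,410). Now I push along the axis, slowly.

```bash
python3 -m pendant '[[[0.015,0,0,0,0,0],[0.025,0,0,0,0,0],[0.035,0,0,0,0,0],[0.042,-0.001,0,0,0,0],[0.049,-0.002,0,0,0,0],[0.056,-0.002,0,0,0,0],[0.063,-0.002,0,0,0,0],[0.07,-0.002,0,0,0,0],[0.077,-0.002,0,0,0,0],[0.084,-0.002,0,0,0,0],[0.084,-0.002,0,0,0,0]]]' 0
python3 - <<'E'
from geo import *
print(tofx(monitor.observe()["eef_pos"]))
for p,C,_ in geo():
    F=(C-SEAT)@np.stack([FX,FY,[0,0,1]],1)
    e=F[(abs(F[:,0])<.008)&(F[:,2]>.0)&(F[:,2]<.016)&(F[:,1]>.06)];print("far end",np.percentile(e[:,1],[90,98,100]))
    h=F[(abs(F[:,0])<.03)&(F[:,2]>.016)&(F[:,2]<.03)&(F[:,1]<-.06)&(F[:,1]>-.14)];print("hub",np.percentile(h[:,1],[1,50,97,100]))
E
```

```text
t: 6.25
eef_pos: [0.5157, -0.0758, 0.1532]
ee_rot: [0.0, 0.685, 0.728, -0.0]
contact_force: [-0.7, -3.9, 1.0]
gripper_width: 0.0
finger_force: 2.2
[-0.0005 -0.1532  0.0682]
far end [0.0944 0.0972 0.0973]
hub [-0.1164 -0.1002 -0.0883 -0.0767]
far end [0.0967 0.1004 0.1025]
hub [-0.1344 -0.1096 -0.0704 -0.0638]
```

```bash
python3 -m pendant '[[[0.005,0,0,0,0,0],[0.01,0,0,0,0,0],[0.01,0,0,0,0,0]]]' 0; python3 -m pendant '[[[0.004,0,0,0,0,0],[0.008,0,0,0,0,0],[0.008,0,0,0,0,0]]]' 0
python3 -c "
from h import *
print(tofx(monitor.observe()['eef_pos']))"
```

```text
t: 6.65
eef_pos: [0.5155, -0.0727, 0.1532]
ee_rot: [0.0, 0.685, 0.728, -0.0]
contact_force: [0.0, -4.1, 1.6]
gripper_width: -0.0002
finger_force: 2.3
t: 6.95
eef_pos: [0.5153, -0.0703, 0.1532]
ee_rot: [0.0, 0.685, 0.728, -0.0]
contact_force: [-0.7, -5.6, 1.7]
gripper_width: 0.0002
finger_force: 2.4
[-0.00047736 -0.14777507  0.06821784]
```

```bash
python3 -m pendant '[[[0.004,0,0,0,0,0],[0.006,0,0,0,0,0],[0.006,0,0,0,0,0]]]' 0;  python3 -m pendant '[[[0.004,0,0,0,0,0],[0.006,0,0,0,0,0],[0.006,0,0,0,0,0]]]' 0
python3 -c "
from h import *
print(tofx(monitor.observe()['eef_pos']))"
```

```text
t: 7.25
eef_pos: [0.5153, -0.0695, 0.1532]
ee_rot: [0.001, 0.686, 0.728, -0.0]
contact_force: [-0.7, -6.8, 1.1]
gripper_width: 0.0001
finger_force: 3.2
t: 7.55
eef_pos: [0.5152, -0.0693, 0.1533]
ee_rot: [0.002, 0.686, 0.728, -0.001]
contact_force: [-0.8, -9.1, 0.8]
gripper_width: 0.0001
finger_force: 4.5
[-0.00053808 -0.14677174  0.06829144]
```

The force rises while the travel stops, so the hub is home (finger at fixture y -0.147, expected -0.148). I back off, rise and yaw 90° so the knuckles lie along the shaft.

```bash
python3 -m pendant '[[[-0.06,0,0,0,0,0],[-0.12,0,0,0,0,0],[-0.12,0,-0.15,0,0,0],[-0.12,0,-0.3,0,0,0],[-0.12,0,-0.45,0,0,0],[-0.12,0,-0.45,0,0,0]]]' 0
python3 - <<'E'
from h import *
s=monitor.observe();print(s["joint_positions"],tofx(s["eef_pos"]))
print(rel(fx(.035,-.120,.2),93.5),rel(fx(.035,-.120,.2),-86.5))
for c in("top","side"):
    p=capture(c);C=cloud(p).reshape(-1,3);F=(C-SEAT)@np.stack([FX,FY,[0,0,1]],1)
    q=F[(abs(F[:,0])<.05)&(abs(F[:,1]+.12)<.02)&(F[:,2]>.03)&(F[:,2]<.06)];print(c,len(q),q.mean(0),q[:,2].max())
    e=F[(abs(F[:,0])<.008)&(F[:,2]>.0)&(F[:,2]<.016)&(F[:,1]>.06)&(F[:,1]<.13)];print("far end",np.percentile(e[:,1],[90,98,100]))
E
```

```text
t: 8.15
eef_pos: [0.5204, -0.1012, 0.2938]
ee_rot: [0.004, 0.684, 0.729, 0.005]
contact_force: [0.1, -0.6, -0.4]
gripper_width: 0.0003
finger_force: 0.0
[-0.13353533  0.46078117  0.42222955  1.80083632 -0.23711406  0.91757142
  0.45605073] [ 0.00269847 -0.17887354  0.20877741]
[ 0.196   0.1077  0.0307  0.0016  0.0015 -0.2496] [ 0.196   0.1077  0.0307  0.0015 -0.0016  0.2504]
top 24 [-0.01227535 -0.12039728  0.04515214] 0.05348726433708913
far end [0.10112132 0.10397267 0.10420669]
side 59 [-0.01412812 -0.12088206  0.04327984] 0.05408926379076802
far end [0.10252956 0.1059381  0.1084602 ]
```

```bash
python3 -m pendant '[[[0,0.05,0,0,0,-0.02],[0.1,0.108,0.03,0,0,-0.04],[0.196,0.108,0.03,0,0,-0.06],[0.196,0.108,0.03,0,0,-0.09],[0.196,0.108,0.03,0,0,-0.11],[0.196,0.108,0.03,0,0,-0.13],[0.196,0.108,0.03,0,0,-0.15],[0.196,0.108,0.03,0,0,-0.18],[0.196,0.108,0.03,0,0,-0.2],[0.196,0.108,0.03,0,0,-0.23],[0.196,0.108,0.03,0.0016,0.0015,-0.25],[0.196,0.108,0.03,0.0016,0.0015,-0.25],[0.196,0.108,0.03,0.0016,0.0015,-0.25]]]' 0
python3 - <<'E'
from h import *
s=monitor.observe();print(s["joint_positions"],tofx(s["eef_pos"]))
for a in((.035,.105),(.002,.105),(-.009,.105),(-.021,.102),(-.030,.092),(-.036,.080),(-.046,.070),(-.051,.060)):print(a,rel(fx(a[0],-.120,a[1]),93.5))
E
```

```text
t: 9.55
eef_pos: [0.5454, -0.0409, 0.2776]
ee_rot: [-0.008, -0.03, 1.0, 0.0]
contact_force: [-0.1, 0.3, 0.3]
gripper_width: -0.0001
finger_force: 0.0
[ 0.04951462  0.48822322 -0.02189584  1.75040285  0.01293306  0.91886494
  1.65254124] [ 0.03133183 -0.12028507  0.19264882]
(0.035, 0.105) [-1.680e-02  6.000e-04  2.919e-01  2.000e-04 -2.500e-03 -2.000e-04]
(0.002, 0.105) [ 9.320e-02  4.000e-04  2.937e-01  2.000e-04 -2.500e-03 -2.000e-04]
(-0.009, 0.105) [ 1.298e-01  3.000e-04  2.942e-01  2.000e-04 -2.500e-03 -2.000e-04]
(-0.021, 0.102) [ 1.697e-01  3.000e-04  3.049e-01  2.000e-04 -2.500e-03 -2.000e-04]
(-0.03, 0.092) [ 1.991e-01  2.000e-04  3.387e-01  2.000e-04 -2.500e-03 -2.000e-04]
(-0.036, 0.08) [ 2.185e-01  1.000e-04  3.790e-01  2.000e-04 -2.500e-03 -2.000e-04]
(-0.046, 0.07) [ 2.513e-01 -0.000e+00  4.128e-01  2.000e-04 -2.500e-03 -2.000e-04]
(-0.051, 0.06) [ 2.675e-01 -1.000e-04  4.464e-01  2.000e-04 -2.500e-03 -2.000e-04]
```

```bash
python3 -m pendant '[[[-0.017,0,0.1,0,-0.0025,0],[-0.017,0,0.2,0,-0.0025,0],[-0.017,0,0.29,0,-0.0025,0],[0.02,0,0.293,0,-0.0025,0],[0.05,0,0.294,0,-0.0025,0],[0.075,0,0.294,0,-0.0025,0],[0.095,0,0.294,0,-0.0025,0],[0.115,0,0.294,0,-0.0025,0],[0.13,0,0.294,0,-0.0025,0],[0.145,0,0.297,0,-0.0025,0],[0.16,0,0.3,0,-0.0025,0],[0.16,0,0.3,0,-0.0025,0]]]' 0
python3 - <<'E'
from h import *
s=monitor.observe();print(tofx(s["eef_pos"]))
p=capture("side");save(p,"s3.png",(270,170,420,320),4)
for a in((-.018,.104),(-.029,.097),(-.036,.086),(-.040,.078),(-.046,.069),(-.049,.061)):print(a,rel(fx(a[0],-.120,a[1]),93.5))
E
```

```text
t: 10.75
eef_pos: [0.4964, -0.0449, 0.1897]
ee_rot: [0.001, -0.03, 1.0, -0.0]
contact_force: [0.8, 0.8, 0.4]
gripper_width: 0.0002
finger_force: 0.2
[-0.01784061 -0.121193    0.10465996]
(-0.018, 0.104) [ 0.0018  0.0044  0.0023 -0.0001  0.0004 -0.    ]
(-0.029, 0.097) [ 0.0385  0.0044  0.0256 -0.0001  0.0004 -0.    ]
(-0.036, 0.086) [ 0.0619  0.0044  0.0622 -0.0001  0.0004 -0.    ]
(-0.04, 0.078) [ 0.0754  0.0044  0.0888 -0.0001  0.0004 -0.    ]
(-0.046, 0.069) [ 9.540e-02  4.400e-03  1.188e-01 -1.000e-04  4.000e-04 -0.000e+00]
(-0.049, 0.061) [ 1.055e-01  4.400e-03  1.454e-01 -1.000e-04  4.000e-04 -0.000e+00]
```

View pics/s3.png

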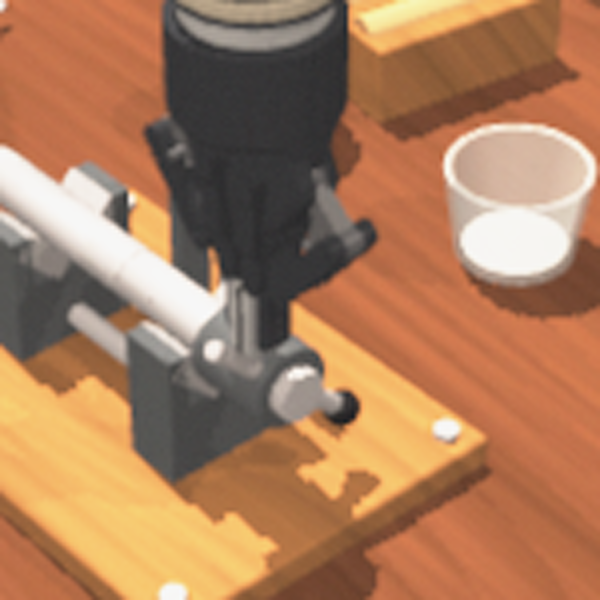

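The plain end (213,350) has moved over to the robot side and the ball (345,407) is coming up on the hinge side. I carry on along the arc.

```bash
python3 -m pendant '[[[0.02,0.002,0.012,0,0,0],[0.0385,0.004,0.0256,0,0,0],[0.05,0.004,0.044,0,0,0],[0.062,0.004,0.062,0,0,0],[0.0755,0.004,0.089,0,0,0],[0.085,0.004,0.104,0,0,0],[0.0955,0.004,0.119,0,0,0],[0.1005,0.004,0.132,0,0,0],[0.1055,0.004,0.1455,0,0,0],[0.1055,0.004,0.1455,0,0,0]]]' 0
python3 - <<'E'
from h import *
s=monitor.observe();print(tofx(s["eef_pos"]))
for c in("top","side"):
    p=capture(c)
    if c=="side":save(p,"s4.png",(270,170,420,320),4)
    C=cloud(p).reshape(-1,3);F=(C-SEAT)@np.stack([FX,FY,[0,0,1]],1)
    q=F[(F[:,0]<.07)&(F[:,0]>.028)&(abs(F[:,1]+.12)<.014)&(abs(F[:,2])<.06)];print(c,len(q),q.mean(0) if len(q) else"",q.min(0),q.max(0))
E
```

```text
t: 11.8
eef_pos: [0.4648, -0.0455, 0.1454]
ee_rot: [0.001, -0.03, 1.0, -0.0]
contact_force: [0.1, 0.0, 1.0]
gripper_width: -0.0002
finger_force: 0.1
[-0.04940048 -0.11993525  0.06036103]
top 64 [ 0.04316053 -0.12097831  0.02391934] [ 0.02887107 -0.12809075  0.01199903] [ 0.05474775 -0.11366077  0.03163517]
side 109 [ 0.04149185 -0.12160377  0.0238115 ] [ 0.02814681 -0.12998191  0.01223245] [ 0.0567219  -0.11142782  0.03243756]
```

View pics/s4.png

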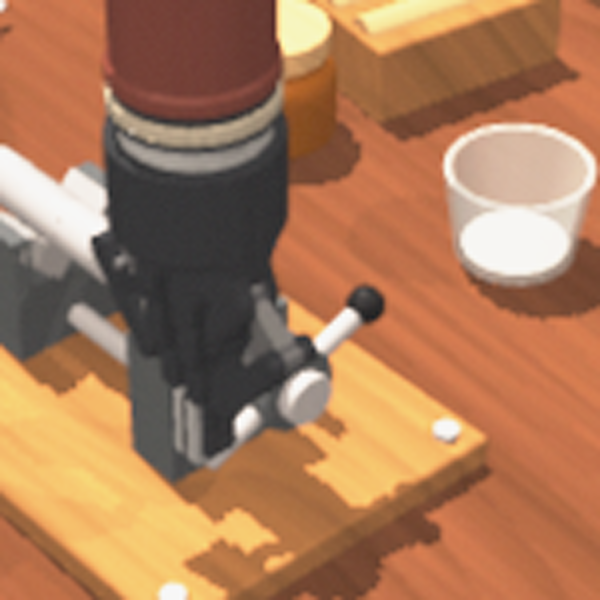

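```bash
python3 - <<'E'
from h import *
print(rel(fx(.09,-.120,.19),3.5))
E
python3 -m pendant '[[[0.02,0,-0.15,0,0,0],[0.02,0,-0.3,0,0,0],[0.02,0,-0.43,0,0,0],[0.02,0,-0.43,0,0,0]]]' 0
python3 - <<'E'
from h import *
print(rel(fx(.09,-.120,.19),3.5))
E
```

```text
[-4.643e-01 -0.000e+00 -4.298e-01  2.000e-04  3.000e-04  2.500e-01]
t: 12.3
eef_pos: [0.4617, -0.0461, 0.2799]
ee_rot: [0.008, -0.03, 1.0, -0.001]
contact_force: [-0.0, -0.4, -0.5]
gripper_width: 0.0002
finger_force: 0.0
[-0.4748  0.0013  0.0235  0.0016  0.0021  0.2499]
```

```bash
python3 -m pendant '[[[-0.1,0,0,0,0,0.025],[-0.2,0,0,0,0,0.05],[-0.3,0,0,0,0,0.07],[-0.4,0,0,0,0,0.09],[-0.47,0,0,0,0,0.115],[-0.475,0,0.01,0,0,0.14],[-0.475,0,0.01,0,0,0.16],[-0.475,0,0.01,0,0,0.185],[-0.475,0,0.01,0,0,0.21],[-0.475,0,0.01,0.0016,0.002,0.23],[-0.475,0,0.01,0.0016,0.002,0.25],[-0.475,0,0.01,0.0016,0.002,0.25],[-0.475,0,0.01,0.0016,0.002,0.25]]]' 0
python3 - <<'E'
from h import *
print(tofx(monitor.observe()["eef_pos"]))
for a in((.09,.088),(.065,.088),(.055,.095),(.044,.101),(.032,.108),(.025,.108)):print(a,rel(fx(a[0],-.120,a[1]),3.5))
E
```

```text
t: 13.6
eef_pos: [0.601, -0.037, 0.2716]
ee_rot: [-0.005, 0.684, 0.729, -0.004]
contact_force: [0.4, -0.1, -0.4]
gripper_width: 0.0
finger_force: 0.0
[ 0.08707185 -0.11974552  0.18664118]
(0.09, 0.088) [-1.200e-03  1.390e-02  3.287e-01 -2.000e-03 -2.000e-04  4.000e-04]
(0.065, 0.088) [-1.000e-03 -6.940e-02  3.297e-01 -2.000e-03 -2.000e-04  4.000e-04]
(0.055, 0.095) [-9.000e-04 -1.030e-01  3.068e-01 -2.000e-03 -2.000e-04  4.000e-04]
(0.044, 0.101) [-8.000e-04 -1.399e-01  2.873e-01 -2.000e-03 -2.000e-04  4.000e-04]
(0.032, 0.108) [-7.000e-04 -1.802e-01  2.644e-01 -2.000e-03 -2.000e-04  4.000e-04]
(0.025, 0.108) [-6.000e-04 -2.036e-01  2.647e-01 -2.000e-03 -2.000e-04  4.000e-04]
```

```bash
python3 -m pendant '[[[0,0.014,0.15,0,0,0],[0,0.014,0.28,-0.002,0,0],[0,0.014,0.329,-0.002,0,0],[0,-0.03,0.329,-0.002,0,0],[0,-0.05,0.329,-0.002,0,0],[0,-0.07,0.328,-0.002,0,0],[0,-0.085,0.319,-0.002,0,0],[0,-0.103,0.307,-0.002,0,0],[0,-0.12,0.297,-0.002,0,0],[0,-0.14,0.287,-0.002,0,0],[0,-0.16,0.276,-0.002,0,0],[0,-0.18,0.265,-0.002,0,0],[0,-0.18,0.265,-0.002,0,0]]]' 0
cat > ball.py <<'E'
from h import *
import sys
print(tofx(monitor.observe()["eef_pos"]))
for c in("top","side"):
    p=capture(c)
    if c=="side" and len(sys.argv)>1:save(p,sys.argv[1],(270,170,420,320),4)
    C=cloud(p).reshape(-1,3);F=(C-SEAT)@np.stack([FX,FY,[0,0,1]],1);col=p["color"].reshape(-1,3).astype(int)
    q=F[(abs(F[:,0])<.07)&(abs(F[:,1]+.12)<.014)&(F[:,2]>.03)&(F[:,2]<.065)];print(c,len(q),np.median(q,0) if len(q) else"")
    e=F[(abs(F[:,0])<.008)&(F[:,2]>.0)&(F[:,2]<.016)&(F[:,1]>.06)&(F[:,1]<.13)];print("far end",np.percentile(e[:,1],[90,98,100]))
E
python3 ball.py s5.png
```

```text
t: 14.9
eef_pos: [0.5543, -0.0447, 0.1996]
ee_rot: [0.012, 0.686, 0.728, 0.007]
contact_force: [9.8, -5.0, 9.0]
gripper_width: 0.0
finger_force: 6.4
[ 0.03997394 -0.12457312  0.1146125 ]
top 0 
far end [0.09439289 0.0983191  0.10117683]
side 197 [ 0.02411254 -0.12683731  0.04979184]
far end [0.09811737 0.10330367 0.10464546]
```

View pics/s5.png

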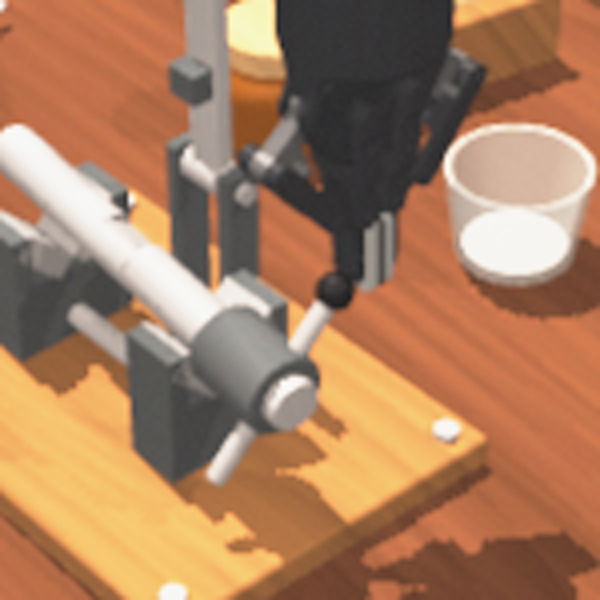

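The force is 10 N, and the far end of the shaft looks raised in the V (crop (15,145)). I back the finger off and look again.

```bash
python3 -m pendant '[[[0,0.02,0,0,0,0],[0,0.04,0,0,0,0],[0,0.08,0,0,0,0],[0,0.12,-0.02,0,0,0],[0,0.12,-0.02,0,0,0],[0,0.12,-0.02,0,0,0]]]' 0
python3 ball.py s6.png
python3 - <<'E'
from h import *
for c in("top","side"):
    p=capture(c);C=cloud(p).reshape(-1,3);F=(C-SEAT)@np.stack([FX,FY,[0,0,1]],1)
    for y in(-.05,-.02,.02,.05,.08,.095):
        q=F[(abs(F[:,0])<.04)&(abs(F[:,1]-y)<.006)&(F[:,2]>.008)&(F[:,2]<.04)];print(c,y,len(q),np.median(q[:,0]),np.percentile(q[:,2],95))
E
```

```text
t: 15.6
eef_pos: [0.5815, -0.038, 0.1993]
ee_rot: [-0.001, 0.685, 0.728, 0.0]
contact_force: [-0.0, -0.1, 0.5]
gripper_width: -0.0
finger_force: 0.0
[ 0.06749358 -0.11954286  0.11430922]
top 0 
far end [0.09876469 0.10161566 0.10191439]
side 166 [ 0.05420208 -0.12407113  0.04940193]
far end [0.10229681 0.10580757 0.10750079]
  return _methods._mean(a, axis=axis, dtype=dtype,
  ret = ret.dtype.type(ret / rcount)
Traceback (most recent call last):
IndexError: index -1 is out of bounds for axis 0 with size 0
```

View pics/s6.png

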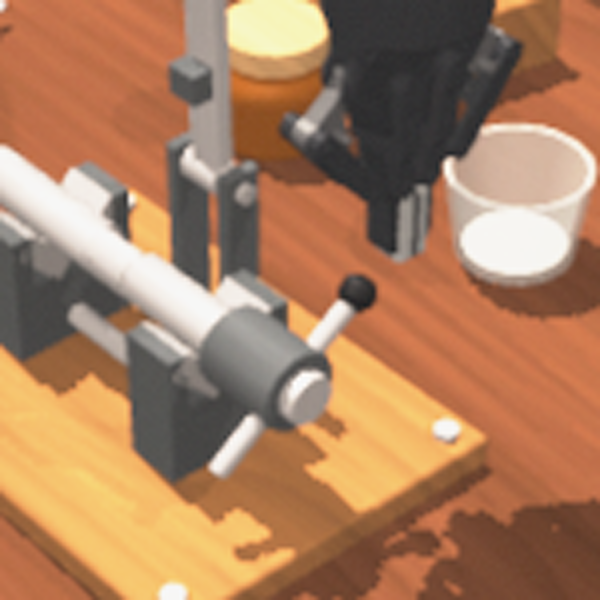

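The spindle dropped back into the Vs. The cause was that the tip rode above the ball's centre and pressed it down. I turn the tool so the plain finger sides face the ball, and push lower.

```bash
python3 -m pendant '[[[0,0.04,0,0,0,-0.02],[0,0.075,0,0,0,-0.04],[0,0.075,0,0,0,-0.06],[0,0.075,0,0,0,-0.085],[0,0.075,0,0,0,-0.11],[0,0.075,0,0,0,-0.13],[0,0.075,0,0,0,-0.155],[0,0.075,0,0,0,-0.18],[0,0.075,0,0,0,-0.2],[0,0.075,0,0,0,-0.225],[0,0.075,0,0,0,-0.25],[0,0.075,0,0,0,-0.25]]]' 0
cat > fitball.py <<'E'
from h import *
from scipy.optimize import least_squares
print("tcp",tofx(monitor.observe()["eef_pos"]))
for c in("top","side"):
    p=capture(c);C=cloud(p).reshape(-1,3);F=(C-SEAT)@np.stack([FX,FY,[0,0,1]],1);col=p["color"].reshape(-1,3).max(1)
    r=np.hypot(F[:,0],F[:,2]);q=F[(abs(F[:,1]+.12)<.016)&(r>.03)&(r<.064)&(col<90)&(F[:,2]>-.02)]
    if len(q)<8:print(c,"few",len(q));continue
    f=lambda v:np.linalg.norm(q-np.array([.052*np.cos(v[0]),v[1],.052*np.sin(v[0])]),axis=1)-.009
    s=least_squares(f,[np.arctan2(*q.mean(0)[[2,0]]),-.12],loss="soft_l1",f_scale=.002);print(c,len(q),"alpha",np.degrees(s.x[0]),"y",s.x[1],"res",np.median(abs(f(s.x))))
E
python3 fitball.py
python3 - <<'E'
from h import *
for a in((.088,.085),(.06,.085),(.052,.088),(.045,.092),(.038,.097),(.030,.104),(.024,.106)):print(a,rel(fx(a[0],-.120,a[1]),93.5))
E
```

```text
t: 16.95
eef_pos: [0.6042, -0.0374, 0.1994]
ee_rot: [0.0, -0.03, 1.0, 0.001]
contact_force: [0.7, -0.8, 0.1]
gripper_width: 0.0001
finger_force: 0.0
tcp [ 0.09026505 -0.12032301  0.11437364]
top few 0
side 54 alpha 36.49901715532974 y -0.11859942009323561 res 0.0014138540518181062
(0.088, 0.085) [ 0.0085  0.0003  0.0981  0.0002  0.0001 -0.0005]
(0.06, 0.085) [ 1.018e-01  0.000e+00  9.800e-02  2.000e-04  1.000e-04 -5.000e-04]
(0.052, 0.088) [ 1.285e-01 -1.000e-04  8.800e-02  2.000e-04  1.000e-04 -5.000e-04]
(0.045, 0.092) [ 1.518e-01 -1.000e-04  7.470e-02  2.000e-04  1.000e-04 -5.000e-04]
(0.038, 0.097) [ 1.751e-01 -2.000e-04  5.800e-02  2.000e-04  1.000e-04 -5.000e-04]
(0.03, 0.104) [ 2.018e-01 -2.000e-04  3.460e-02  2.000e-04  1.000e-04 -5.000e-04]
(0.024, 0.106) [ 2.218e-01 -3.000e-04  2.800e-02  2.000e-04  1.000e-04 -5.000e-04]
```

```bash
python3 -m pendant '[[[0.01,0,0.05,0,0,0],[0.04,0,0.098,0,0,0],[0.075,0,0.098,0,0,0],[0.09,0,0.098,0,0,0],[0.1,0,0.098,0,0,0],[0.11,0,0.096,0,0,0],[0.12,0,0.094,0,0,0],[0.12,0,0.094,0,0,0]]]' 0
python3 -m pendant '[[[0.01,0,-0.006,0,0,0],[0.02,0,-0.012,0,0,0],[0.03,0,-0.02,0,0,0],[0.03,0,-0.02,0,0,0]]]' 0
python3 fitball.py
```

```text
t: 17.85
eef_pos: [0.5721, -0.0395, 0.1734]
ee_rot: [0.005, -0.03, 1.0, 0.0]
contact_force: [5.9, -0.9, 1.9]
gripper_width: -0.0001
finger_force: 2.6
t: 18.25
eef_pos: [0.5634, -0.0403, 0.1798]
ee_rot: [0.006, -0.03, 1.0, 0.0]
contact_force: [4.3, -0.5, 3.6]
gripper_width: -0.0001
finger_force: 2.1
tcp [ 0.04933863 -0.12070532  0.09480967]
top few 0
side 97 alpha 50.25017755198602 y -0.12664831322313397 res 0.0033296262624954564
```

```bash
python3 -m pendant '[[[0.012,0,-0.015,0,0,0],[0.024,0,-0.028,0,0,0],[0.036,0,-0.04,0,0,0],[0.048,0,-0.048,0,0,0],[0.06,0,-0.052,0,0,0],[0.06,0,-0.052,0,0,0]]]' 0
python3 fitball.py; python3 ball.py s7.png
```

```text
t: 18.95
eef_pos: [0.5411, -0.0408, 0.1929]
ee_rot: [-0.0, -0.03, 1.0, 0.001]
contact_force: [0.6, -0.1, 0.5]
gripper_width: -0.0001
finger_force: 0.0
tcp [ 0.02703644 -0.11990928  0.10787646]
top few 0
side 119 alpha 75.28595428122703 y -0.12641431195325475 res 0.00370183673407535
[ 0.02761556 -0.11988777  0.10778788]
top 0 
far end [0.09884873 0.10173752 0.10201063]
side 261 [ 0.01681603 -0.12420013  0.0540748 ]
far end [0.09958616 0.10477333 0.10631306]
```

View pics/s7.png

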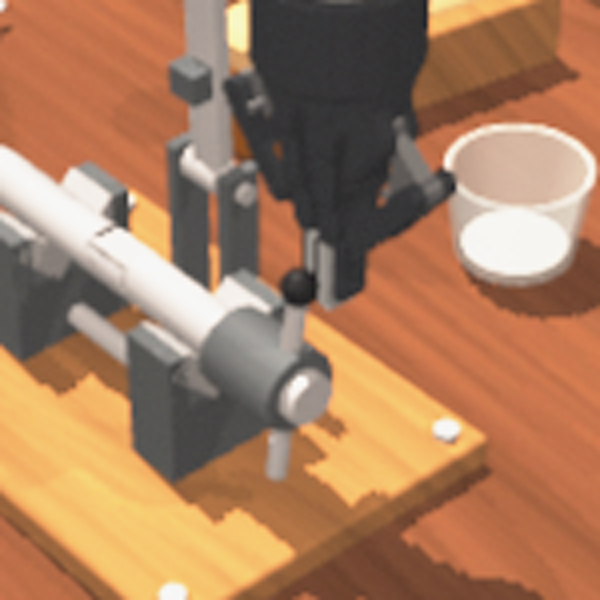

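The bar is nearly upright: the ball is at crop (298,287) and the flat's edge shows at (110,245). Next I centre it with a grip from above, closing along fixture x.

```bash
python3 -m pendant '[[[-0.03,0,-0.05,0,0,0],[-0.03,0,-0.2,0,0,0],[-0.03,0,-0.3,0,0,0.02],[0,0,-0.3,0,0,0.04],[0.05,0,-0.3,0,0,0.065],[0.09,0,-0.3,0,0,0.09],[0.09,0,-0.3,0,0,0.11],[0.09,0,-0.3,0,0,0.13],[0.09,0,-0.3,0,0,0.155],[0.09,0,-0.3,0,0,0.18],[0.09,0,-0.3,0,0,0.2],[0.09,0,-0.3,0,0,0.225],[0.09,0,-0.3,0,0,0.25],[0.09,0,-0.3,0,0,0.25]]]' 0.75
python3 - <<'E'
from h import *
print(tofx(monitor.observe()["eef_pos"]),rel(fx(0,-.121,.108),3.5))
E
python3 fitball.py
```

```text
t: 20.55
eef_pos: [0.515, -0.0422, 0.2827]
ee_rot: [-0.0, 0.685, 0.728, 0.001]
contact_force: [-0.7, -0.2, 0.3]
gripper_width: 0.064
finger_force: 0.0
[ 0.00088961 -0.11964384  0.19765986] [-4.800e-03 -3.200e-03  2.989e-01  1.000e-04 -2.000e-04 -1.000e-04]
tcp [ 0.00088961 -0.11964384  0.19765986]
top few 0
side 65 alpha 82.38742069627979 y -0.11967562049902979 res 0.0011033542069282063
```

```bash
python3 -m pendant '[[[-0.004,-0.003,0.12,0,0,0],[-0.004,-0.003,0.22,0,0,0],[-0.004,-0.003,0.28,0,0,0],[-0.004,-0.003,0.299,0,0,0],[-0.004,-0.003,0.299,0,0,0]]]' 0.75
python3 -m pendant '[[[0,0,0,0,0,0],[0,0,0,0,0,0],[0,0,0,0,0,0],[0,0,0,0,0,0],[0,0,0,0,0,0],[0,0,0,0,0,0]]]' 0.22
python3 -c "
from h import *
print(tofx(monitor.observe()['eef_pos']))"
```

```text
t: 21.15
eef_pos: [0.5142, -0.0437, 0.1927]
ee_rot: [-0.001, 0.685, 0.729, 0.001]
contact_force: [0.0, -0.2, 0.1]
gripper_width: 0.0641
finger_force: 0.0
t: 21.75
eef_pos: [0.5147, -0.0436, 0.1935]
ee_rot: [0.0, 0.685, 0.728, 0.001]
contact_force: [1.0, 0.1, -0.1]
gripper_width: 0.019
finger_force: 0.5
[ 0.00048953 -0.12105258  0.10849697]
```

```bash
python3 -m pendant '[[[0,0.0,0,0,0,0],[0,0,0,0,0,0],[0,0,0,0,0,0],[0,0,-0.1,0,0,0],[0,0,-0.25,0,0,0],[0,0,-0.4,0,0,0],[-0.1,0,-0.4,0,0,0],[-0.2,0,-0.4,0,0,0],[-0.2,0,-0.4,0,0,0]]]' 0.75
python3 -m pendant '[[[0,0,0,0,0,0],[0,0,0,0,0,0],[0,0,0,0,0,0]]]' 0
python3 fitball.py; python3 ball.py
python3 - <<'E'
from h import *
print(rel(fx(0,-.18,.075),3.5),rel(fx(0,-.145,.075),3.5))
E
```

```text
t: 22.65
eef_pos: [0.517, -0.1089, 0.3137]
ee_rot: [0.002, 0.688, 0.726, -0.0]
contact_force: [0.8, 0.4, 0.1]
gripper_width: 0.0639
finger_force: 0.0
t: 22.95
eef_pos: [0.5178, -0.1023, 0.3127]
ee_rot: [-0.001, 0.684, 0.729, 0.001]
contact_force: [0.5, 0.5, 0.8]
gripper_width: 0.0207
finger_force: 0.0
tcp [ 3.45023104e-05 -1.79803399e-01  2.27721620e-01]
top few 4
side 65 alpha 86.7674362360984 y -0.11938683533952262 res 0.0012521597804862348
[ 8.60661666e-05 -1.80158086e-01  2.27883757e-01]
top 46 [ 0.00238163 -0.12124026  0.05745255]
far end [0.09909969 0.10187798 0.10252196]
side 120 [-0.00037898 -0.12331637  0.05493386]
far end [0.10157049 0.10655418 0.10688869]
[ 1.2e-03 -8.0e-04  5.1e-01  2.0e-04 -2.0e-04  1.0e-04] [ 1.178e-01 -7.000e-04  5.102e-01  2.000e-04 -2.000e-04  1.000e-04]
```

```bash
python3 -m pendant '[[[0,0,0.15,0,0,0],[0,0,0.3,0,0,0],[0,0,0.43,0,0,0],[0,0,0.51,0,0,0],[0.05,0,0.51,0,0,0],[0.09,0,0.51,0,0,0],[0.1,0,0.51,0,0,0],[0.107,0,0.51,0,0,0],[0.112,0,0.51,0,0,0],[0.112,0,0.51,0,0,0]]]' 0
python3 -c "
from h import *
print(tofx(monitor.observe()['eef_pos']))"
python3 -m pendant '[[[0.004,0,0,0,0,0],[0.006,0,0,0,0,0],[0.006,0,0,0,0,0]]]' 0
python3 -c "
from h import *
print(tofx(monitor.observe()['eef_pos']))"
```

```text
t: 24.15
eef_pos: [0.5168, -0.0706, 0.1613]
ee_rot: [0.001, 0.686, 0.728, 0.002]
contact_force: [0.0, -1.2, -0.0]
gripper_width: -0.0002
finger_force: 0.6
[ 0.00091457 -0.14809463  0.07627582]
t: 24.45
eef_pos: [0.5166, -0.0703, 0.1609]
ee_rot: [0.002, 0.686, 0.728, 0.001]
contact_force: [1.1, -4.4, 4.2]
gripper_width: -0.0001
finger_force: 2.5
[ 0.00078549 -0.14785757  0.07591446]
```

```bash
python3 -m pendant '[[[0.004,0,0,0,0,0],[0.007,0,0,0,0,0],[0.007,0,0,0,0,0]]]' 0
python3 -m pendant '[[[0.004,0,0,0,0,0],[0.004,0,0,0,0,0]]]' 0
python3 -c "
from h import *
print(tofx(monitor.observe()['eef_pos']))"; python3 fitball.py
```

```text
t: 24.75
eef_pos: [0.5166, -0.0693, 0.161]
ee_rot: [0.003, 0.686, 0.727, 0.0]
contact_force: [-0.6, -6.6, 2.8]
gripper_width: 0.0002
finger_force: 3.4
t: 24.95
eef_pos: [0.5165, -0.0691, 0.161]
ee_rot: [0.003, 0.687, 0.727, 0.0]
contact_force: [-0.5, -8.6, 2.3]
gripper_width: 0.0001
finger_force: 4.2
[ 0.00074484 -0.14666225  0.07604468]
tcp [ 0.00074484 -0.14666225  0.07604468]
top few 0
side 13 alpha 87.08700908826525 y -0.11773960689888982 res 0.0008134093596982722
```

Home again. I retreat, rise and turn, then check the flat and strap.

```bash
python3 -m pendant '[[[-0.05,0,0,0,0,0],[-0.12,0,0,0,0,0],[-0.12,0,-0.15,0,0,-0.02],[-0.12,0,-0.3,0,0,-0.04],[-0.12,0,-0.45,0,0,-0.065],[-0.12,0.1,-0.59,0,0,-0.09],[-0.12,0.2,-0.59,0,0,-0.11],[-0.12,0.35,-0.59,0,0,-0.135],[-0.05,0.35,-0.59,0,0,-0.16],[0.05,0.35,-0.59,0,0,-0.18],[0.15,0.35,-0.59,0,0,-0.2],[0.2,0.35,-0.59,0,0,-0.225],[0.2,0.35,-0.59,0,0,-0.25],[0.2,0.35,-0.59,0,0,-0.25]]]' 0
python3 fitball.py
python3 - <<'E'
from h import *
np.set_printoptions(precision=4,suppress=True)
print(rel(fx(.1,0,.26),93.5))
for c in("top","side"):
    p=capture(c)
    if c=="side":save(p,"s8.png",(270,170,420,320),4)
    C=cloud(p).reshape(-1,3);F=(C-SEAT)@np.stack([FX,FY,[0,0,1]],1)
    q=F[(abs(F[:,1])<.014)&(F[:,0]>.01)&(F[:,0]<.09)&(F[:,2]>.06)&(F[:,2]<.16)]
    print(c,len(q));[print(z,np.median(q[abs(q[:,2]-z)<.01],0)) for z in(.07,.1,.13,.145)]
    fl=F[(abs(F[:,1])<.011)&(abs(F[:,0])<.008)&(F[:,2]>.003)&(F[:,2]<.02)]
    A=np.c_[fl[:,:2],np.ones(len(fl))];k=np.linalg.lstsq(A,fl[:,2],rcond=None)[0];print("flat",len(fl),k)
    e=F[(abs(F[:,0])<.008)&(F[:,2]>.0)&(F[:,2]<.016)&(F[:,1]>.06)&(F[:,1]<.13)];print("far end",np.percentile(e[:,1],[90,98,100]))
E
```

```text
t: 26.45
eef_pos: [0.6158, 0.0026, 0.3366]
ee_rot: [-0.001, -0.032, 0.999, 0.001]
contact_force: [0.2, 0.1, 0.4]
gripper_width: -0.0001
finger_force: 0.0
tcp [ 0.10427873 -0.08107407  0.25164334]
top few 0
side 66 alpha 87.07673998974207 y -0.11880283541436748 res 0.0011076343912246522
[ 0.0158  0.2758 -0.0268  0.0003 -0.0001 -0.0005]
top 131
0.07 [ 0.0558 -0.0115  0.0715]
0.1 [ 0.0465 -0.001   0.0921]
0.13 [ 0.0512 -0.0077  0.1338]
0.145 [ 0.0554 -0.0004  0.1469]
flat 66 [-0.0445  0.0367  0.0089]
far end [0.1009 0.1039 0.1042]
side 501
0.07 [ 0.0531 -0.0066  0.0697]
0.1 [ 0.0519 -0.0036  0.0963]
0.13 [ 0.0524 -0.0047  0.1301]
0.145 [ 0.0526 -0.0023  0.146 ]
flat 56 [-0.0217 -0.0149  0.0108]
far end [0.1029 0.1066 0.1086]
```

View pics/s8.png

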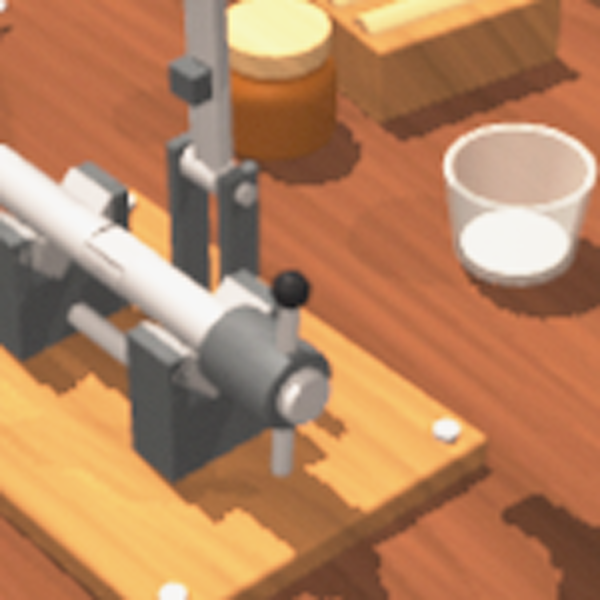

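The flat faces up to within about 2–3°: the ball is at crop (290,290), straight above the axis, and the flat shows at (110,248). The strap is upright. Now I swing it down.

```bash
python3 -m pendant '[[[0.016,0.12,0,0,0,0],[0.016,0.276,0,0,0,0],[0.016,0.276,0.05,0,0,0],[0.016,0.276,0.17,0,0,0],[0.016,0.276,0.17,0,0,0]]]' 0
python3 - <<'E'
from h import *
print(tofx(monitor.observe()["eef_pos"]))
for a in((.074,.199),(.048,.196),(.023,.188),(.002,.173),(-.015,.153),(-.026,.130),(-.030,.117),(-.031,.105)):print(a,rel(fx(a[0],0,a[1]),93.5))
E
```

```text
t: 27.15
eef_pos: [0.6042, 0.0831, 0.2819]
ee_rot: [-0.005, -0.03, 1.0, -0.0]
contact_force: [-1.2, -0.5, -0.5]
gripper_width: 0.0
finger_force: 0.0
[ 9.75464767e-02 -8.72111961e-05  1.96937307e-01]
(0.074, 0.199) [ 0.0786  0.0002 -0.0061 -0.0001 -0.0015 -0.0002]
(0.048, 0.196) [ 1.651e-01  0.000e+00  4.700e-03 -1.000e-04 -1.500e-03 -2.000e-04]
(0.023, 0.188) [ 2.482e-01 -1.000e-04  3.220e-02 -1.000e-04 -1.500e-03 -2.000e-04]
(0.002, 0.173) [ 3.177e-01 -2.000e-04  8.280e-02 -1.000e-04 -1.500e-03 -2.000e-04]
(-0.015, 0.153) [ 3.737e-01 -2.000e-04  1.500e-01 -1.000e-04 -1.500e-03 -2.000e-04]
(-0.026, 0.13) [ 4.097e-01 -2.000e-04  2.270e-01 -1.000e-04 -1.500e-03 -2.000e-04]
(-0.03, 0.117) [ 4.226e-01 -2.000e-04  2.705e-01 -1.000e-04 -1.500e-03 -2.000e-04]
(-0.031, 0.105) [ 4.256e-01 -2.000e-04  3.105e-01 -1.000e-04 -1.500e-03 -2.000e-04]
```

```bash
python3 -m pendant '[[[0.05,0,0,0,-0.0015,0],[0.08,0,0,0,-0.0015,0],[0.11,0,0,0,-0.0015,0],[0.14,0,0.002,0,-0.0015,0],[0.165,0,0.005,0,-0.0015,0],[0.195,0,0.013,0,-0.0015,0],[0.225,0,0.023,0,-0.0015,0],[0.25,0,0.033,0,-0.0015,0],[0.275,0,0.05,0,-0.0015,0],[0.3,0,0.068,0,-0.0015,0],[0.32,0,0.084,0,-0.0015,0],[0.34,0,0.106,0,-0.0015,0],[0.358,0,0.128,0,-0.0015,0],[0.374,0,0.15,0,-0.0015,0],[0.388,0,0.175,0,-0.0015,0],[0.4,0,0.2,0,-0.0015,0],[0.41,0,0.227,0,-0.0015,0],[0.41,0,0.227,0,-0.0015,0]]]' 0
python3 - <<'E'
from h import *
print(tofx(monitor.observe()["eef_pos"]))
p=capture("side");save(p,"s9.png",(240,130,420,310),3)
for a in((-.026,.13),(-.030,.117),(-.031,.108),(-.031,.102)):print(a,rel(fx(a[0],0,a[1]),93.5))
E
python3 fitball.py
```

```text
t: 28.95
eef_pos: [0.4831, 0.0761, 0.2168]
ee_rot: [0.004, -0.03, 1.0, 0.001]
contact_force: [-0.1, -0.4, 0.8]
gripper_width: 0.0002
finger_force: 0.0
[-0.02369764  0.00032659  0.13184659]
(-0.026, 0.13) [ 0.0098 -0.0013  0.008   0.0002  0.0015 -0.    ]
(-0.03, 0.117) [ 0.0235 -0.0013  0.0512  0.0002  0.0015 -0.    ]
(-0.031, 0.108) [ 0.0271 -0.0013  0.0812  0.0002  0.0015 -0.    ]
(-0.031, 0.102) [ 0.0273 -0.0014  0.1012  0.0002  0.0015 -0.    ]
tcp [-0.02308399  0.00037638  0.13242206]
top 39 alpha 86.32215274480939 y -0.11982734444108406 res 0.0009803406191547202
side 66 alpha 87.38431722271558 y -0.11879130403275462 res 0.0009941711889396247
```

View pics/s9.png

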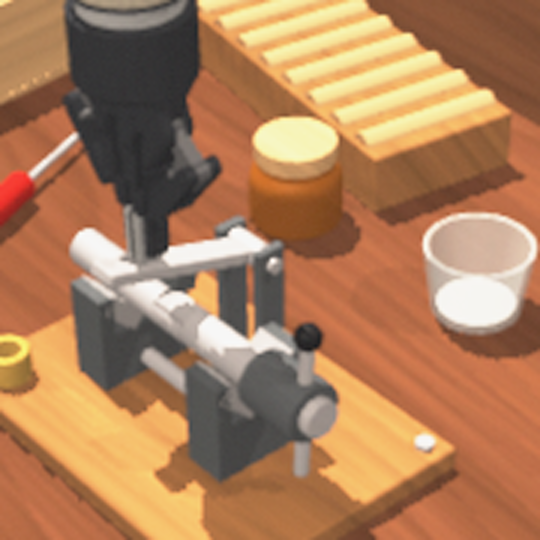

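The strap is most of the way down with the finger on its end, around crop (140,260), and the ball is still upright. I press on gently.

```bash
python3 -m pendant '[[[0.01,0,0.02,0,0.0015,0],[0.018,0,0.04,0,0.0015,0],[0.023,0,0.055,0,0.0015,0],[0.026,0,0.07,0,0.0015,0],[0.027,0,0.082,0,0.0015,0],[0.027,0,0.082,0,0.0015,0]]]' 0
python3 -m pendant '[[[0,0,0.007,0,0,0],[0,0,0.014,0,0,0],[0,0,0.014,0,0,0]]]' 0
python3 -c "
from h import *
print(tofx(monitor.observe()['eef_pos']))"
```

```text
t: 29.7
eef_pos: [0.4757, 0.0757, 0.1928]
ee_rot: [-0.0, -0.03, 1.0, 0.0]
contact_force: [-0.5, -0.3, -1.1]
gripper_width: -0.0003
finger_force: 0.0
t: 30.0
eef_pos: [0.4761, 0.0758, 0.1892]
ee_rot: [0.0, -0.03, 1.0, 0.001]
contact_force: [-0.2, -0.8, -0.7]
gripper_width: 0.0
finger_force: 0.0
[-0.03068694  0.0004381   0.10418366]
```

```bash
cat > strap.py <<'E'
from h import *
print("tcp",tofx(monitor.observe()['eef_pos']))
for c in("side","top"):
    p=capture(c);C=cloud(p).reshape(-1,3);F=(C-SEAT)@np.stack([FX,FY,[0,0,1]],1)
    q=F[(abs(F[:,1])<.008)&(F[:,0]>-.06)&(F[:,0]<.045)&(F[:,2]>.024)&(F[:,2]<.055)]
    if len(q)>10:
        k=np.polyfit(q[:,0],q[:,2],1);r=q[:,2]-np.polyval(k,q[:,0]);q=q[abs(r)<.004];k=np.polyfit(q[:,0],q[:,2],1);print(c,len(q),"strap angle",-k[0],"z@hinge",np.polyval(k,.058),"xmin",q[:,0].min())
E
python3 strap.py
python3 -m pendant '[[[0,0,0.007,0,0,0],[0,0,0.012,0,0,0],[0,0,0.012,0,0,0]]]' 0;python3 -m pendant '[[[0,0,0.006,0,0,0],[0,0,0.01,0,0,0],[0,0,0.01,0,0,0]]]' 0; python3 strap.py
```

```text
tcp [-0.03068694  0.0004381   0.10418366]
side 230 strap angle 0.028607862999898336 z@hinge 0.0317805265210244 xmin -0.059688243534867826
top 22 strap angle 0.23795645488158224 z@hinge 0.026887882672205238 xmin 0.03379890132250863
t: 30.4
eef_pos: [0.4764, 0.0758, 0.1885]
ee_rot: [0.001, -0.03, 1.0, 0.0]
contact_force: [-5.4, -1.2, 22.9]
gripper_width: -0.0002
finger_force: 11.3
t: 30.7
eef_pos: [0.4764, 0.0759, 0.1881]
ee_rot: [0.002, -0.03, 1.0, 0.0]
contact_force: [-10.1, -2.6, 44.2]
gripper_width: -0.0002
finger_force: 21.5
tcp [-0.03046001  0.00051983  0.10314972]
side 206 strap angle 0.02560376683458927 z@hinge 0.03173265568957197 xmin -0.059501993374679034
top 24 strap angle -0.059970499355225 z@hinge 0.031799095479331824 xmin 0.033730707443578714
```

The strap has bottomed: force rises sharply with no travel. I lift clear and check.

```bash
python3 -m pendant '[[[0,0,-0.03,0,0,0],[0,0,-0.1,0,0,0],[0,0,-0.25,0,0,0],[-0.05,0,-0.4,0,0,0],[0.15,0.0,-0.5,0,0,0],[0.3,0.0,-0.5,0,0,0],[0.3,0.0,-0.5,0,0,0],[0.3,0.0,-0.5,0,0,0]]]' 0
python3 strap.py; python3 fitball.py
python3 - <<'E'
from h import *
for c in("top","side"):
    p=capture(c);C=cloud(p).reshape(-1,3);F=(C-SEAT)@np.stack([FX,FY,[0,0,1]],1)
    if c=="side":save(p,"s10.png",(240,130,420,310),3)
    e=F[(abs(F[:,0])<.008)&(F[:,2]>.0)&(F[:,2]<.016)&(F[:,1]>.06)&(F[:,1]<.13)];print("far end",np.percentile(e[:,1],[90,98,100]))
E
```

```text
t: 31.6
eef_pos: [0.3848, 0.07, 0.333]
ee_rot: [0.001, -0.031, 1.0, 0.0]
contact_force: [0.4, 0.1, -0.6]
gripper_width: 0.0001
finger_force: 0.0
tcp [-0.12223432  0.00025377  0.24798209]
side 294 strap angle 0.00317904710227178 z@hinge 0.03273056446285481 xmin -0.05932151728532499
top 292 strap angle 0.003337574697075467 z@hinge 0.030643327598503765 xmin -0.05895562058647425
tcp [-0.11958281  0.0003365   0.24775686]
top few 6
side 68 alpha 88.07987913147362 y -0.11888902779789072 res 0.0011190857021893853
far end [0.10105888 0.10381714 0.10403969]
far end [0.10119821 0.10615974 0.10702589]
```

View pics/s10.png

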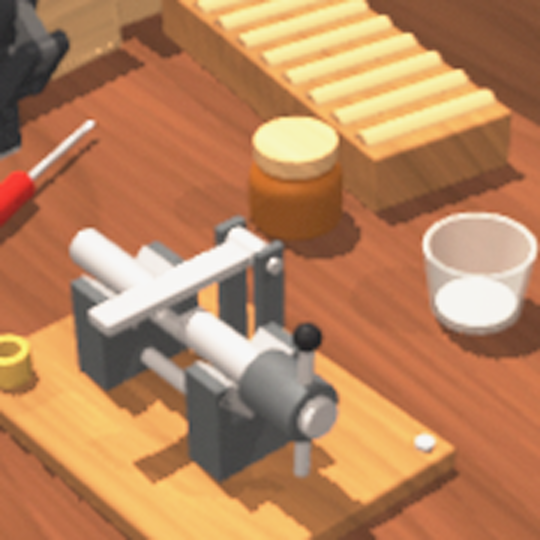

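The strap lies level across the shaft (angle about 0.003 rad). The tommy ball is upright at crop (307,338), the hub is against the V-block, and the arm is clear.

```bash
python3 -c "
from h import *
print(sign_off())"
```

```text
the job is handed in; nothing more can be done
None
```

I handed the job in at about 32 s, with no verdict shown. By the last camera check the spindle was home against the V-block, its flat within about 2° of straight up, the strap level on it at about 0.003 rad, and the arm clear of everything. One early push on the ball briefly lifted the shaft's far end in the Vs; it settled back and I pushed it home again.

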